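Flip the stock tags of the thread rack

TASK

The spools in the thread rack have been counted, but its flip tags have not been brought up to date: with a fingertip, flip over every tag that is wrong, so that each bin with its full two spools shows the round mark (leaf leaning back to the bin) and a bin that is not full shows the bar (leaf tipped toward you). Push the leaves over gently by their free edge, without pinching or forcing them, and do not lift or disturb the spools or the things beside the rack.

Things in the scene. Friction and masses are not known exactly. Their poses are not given: they have to be found in the camera images.
- rack: wooden thread-stock rack, 150 mm deep (x), 302 mm wide (y), fixed; origin at the centre of its underside, x points away from the robot, y to its left, z up. Four bays at y = 105, 35, -35, -105 mm, each with one bin and, in front of it on the rail (60 mm before the origin, top 36 mm up), one flip tag
- holder_1: steel saddle of flip tag 1, 26 x 58 mm, on the rack's front rail in one of the bays (which varies); origin at the centre of its underside, axes as the rack's. The hinge pin of its aluminium leaf runs along y, 19 mm above the origin. Leaf: 46 mm wide, 2.5 mm thick, 35 g; its free edge, a rolled bead of 6 mm diameter, 48 mm long, lies 56 mm from the pin
- tag_1 (a joint): lean of leaf 1 on its pin: 0 upright, negative toward the robot, positive away. Once past upright it falls to a stop: -1.05 (free edge 83 mm above the counter, bar mark on top) or +0.61 (edge 101 mm up, round mark to the robot). It swings freely and its edge is smooth: about 1 N on the edge, moving along with its arc (up, then over), turns it
- holder_2: steel saddle of flip tag 2, 26 x 58 mm, on the rack's front rail in one of the bays (which varies); origin at the centre of its underside, axes as the rack's. The hinge pin of its aluminium leaf runs along y, 19 mm above the origin. Leaf: 46 mm wide, 2.5 mm thick, 35 g; its free edge, a rolled bead of 6 mm diameter, 48 mm long, lies 56 mm from the pin
- tag_2 (a joint): lean of leaf 2 on its pin: 0 upright, negative toward the robot, positive away. Once past upright it falls to a stop: -1.05 (free edge 83 mm above the counter, bar mark on top) or +0.61 (edge 101 mm up, round mark to the robot). It swings freely and its edge is smooth: about 1 N on the edge, moving along with its arc (up, then over), turns it
- holder_3: steel saddle of flip tag 3, 26 x 58 mm, on the rack's front rail in one of the bays (which varies); origin at the centre of its underside, axes as the rack's. The hinge pin of its aluminium leaf runs along y, 19 mm above the origin. Leaf: 46 mm wide, 2.5 mm thick, 35 g; its free edge, a rolled bead of 6 mm diameter, 48 mm long, lies 56 mm from the pin
- tag_3 (a joint): lean of leaf 3 on its pin: 0 upright, negative toward the robot, positive away. Once past upright it falls to a stop: -1.05 (free edge 83 mm above the counter, bar mark on top) or +0.61 (edge 101 mm up, round mark to the robot). It swings freely and its edge is smooth: about 1 N on the edge, moving along with its arc (up, then over), turns it
- holder_4: steel saddle of flip tag 4, 26 x 58 mm, on the rack's front rail in one of the bays (which varies); origin at the centre of its underside, axes as the rack's. The hinge pin of its aluminium leaf runs along y, 19 mm above the origin. Leaf: 46 mm wide, 2.5 mm thick, 35 g; its free edge, a rolled bead of 6 mm diameter, 48 mm long, lies 56 mm from the pin
- tag_4 (a joint): lean of leaf 4 on its pin: 0 upright, negative toward the robot, positive away. Once past upright it falls to a stop: -1.05 (free edge 83 mm above the counter, bar mark on top) or +0.61 (edge 101 mm up, round mark to the robot). It swings freely and its edge is smooth: about 1 N on the edge, moving along with its arc (up, then over), turns it
- bin_1: open grey sheet-metal bin, 104 mm long (x) by 56 mm wide (y) by 30 mm high, walls and floor 4 mm, fixed in one of the bays (which varies); origin at the centre of its underside, 72 mm behind the pin of the tag in the same bay, which belongs to it. It is full when two spools stand in it, one behind the other
- bin_2: open grey sheet-metal bin, 104 mm long (x) by 56 mm wide (y) by 30 mm high, walls and floor 4 mm, fixed in one of the bays (which varies); origin at the centre of its underside, 72 mm behind the pin of the tag in the same bay, which belongs to it. It is full when two spools stand in it, one behind the other
- bin_3: open grey sheet-metal bin, 104 mm long (x) by 56 mm wide (y) by 30 mm high, walls and floor 4 mm, fixed in one of the bays (which varies); origin at the centre of its underside, 72 mm behind the pin of the tag in the same bay, which belongs to it. It is full when two spools stand in it, one behind the other
- bin_4: open grey sheet-metal bin, 104 mm long (x) by 56 mm wide (y) by 30 mm high, walls and floor 4 mm, fixed in one of the bays (which varies); origin at the centre of its underside, 72 mm behind the pin of the tag in the same bay, which belongs to it. It is full when two spools stand in it, one behind the other
- spool_1: wooden spool of thread, 40 mm diameter, 60 mm high, standing loose in one of the bins, its top 72 mm above the counter; origin at the centre of its foot
- spool_2: wooden spool of thread, 40 mm diameter, 60 mm high, standing loose in one of the bins, its top 72 mm above the counter; origin at the centre of its foot
- spool_3: wooden spool of thread, 40 mm diameter, 60 mm high, standing loose in one of the bins, its top 72 mm above the counter; origin at the centre of its foot
- spool_4: wooden spool of thread, 40 mm diameter, 60 mm high, standing loose in one of the bins, its top 72 mm above the counter; origin at the centre of its foot
- spool_5: wooden spool of thread, 40 mm diameter, 60 mm high, standing loose in one of the bins, its top 72 mm above the counter; origin at the centre of its foot
- spool_6: wooden spool of thread, 40 mm diameter, 60 mm high, standing loose in one of the bins, its top 72 mm above the counter; origin at the centre of its foot
- spool_7: wooden spool of thread, 40 mm diameter, 60 mm high, standing loose in one of the bins, its top 72 mm above the counter; origin at the centre of its foot
- loupe: small black loupe, 34 mm diameter, 27 mm high, loose bystander; origin at the centre of its foot
- nail_jar: jar of tacks, 60 mm diameter, 64 mm high, loose bystander; origin at the centre of its foot
- glue_brush: brush with a wooden handle, 24 x 194 x 16 mm, lying loose, bystander; origin at the centre of its underside
Things that resemble listed ones, but are neither listed nor needed, are in the scene too. Leave any red or turquoise look-alike of the spool_5 alone.

How it is judged:
At the end, for the whole second after the job is handed in: Each tag in front of a bin with two spools leans back on its stop (joint above 0.45) and the tag in front of the bin with fewer leans toward the robot on its stop (joint below -0.9), all at rest (under 0.2 rad/s); every spool still stands upright (within 0.15 rad) in its bin (((y of holder_1 in the frame of bin_2 between -0.03 and 0.03 m and value of joint tag_1 below -0.9 rad) or (not (y of holder_1 in the frame of bin_2 between -0.03 and 0.03 m) and value of joint tag_1 above 0.45 rad)) and velocity of joint tag_1 between -0.2 and 0.2 rad/s and ((y of holder_2 in the frame of bin_2 between -0.03 and 0.03 m and value of joint tag_2 below -0.9 rad) or (not (y of holder_2 in the frame of bin_2 between -0.03 and 0.03 m) and value of joint tag_2 above 0.45 rad)) and velocity of joint tag_2 between -0.2 and 0.2 rad/s and ((y of holder_3 in the frame of bin_2 between -0.03 and 0.03 m and value of joint tag_3 below -0.9 rad) or (not (y of holder_3 in the frame of bin_2 between -0.03 and 0.03 m) and value of joint tag_3 above 0.45 rad)) and velocity of joint tag_3 between -0.2 and 0.2 rad/s and ((y of holder_4 in the frame of bin_2 between -0.03 and 0.03 m and value of joint tag_4 below -0.9 rad) or (not (y of holder_4 in the frame of bin_2 between -0.03 and 0.03 m) and value of joint tag_4 above 0.45 rad)) and velocity of joint tag_4 between -0.2 and 0.2 rad/s and x of spool_1 in the frame of bin_1 between -0.035 and 0.035 m and y of spool_1 in the frame of bin_1 between -0.02 and 0.02 m and angle between each of spool_1, spool_2, spool_3, spool_4, spool_5, spool_6, spool_7's own z axis and vertical below 0.15 rad and x of spool_2 in the frame of bin_1 between -0.035 and 0.035 m and y of spool_2 in the frame of bin_1 between -0.02 and 0.02 m and x of spool_3 in the frame of bin_2 between -0.035 and 0.035 m and y of spool_3 in the frame of bin_2 between -0.02 and 0.02 m and x of spool_4 in the frame of bin_3 between -0.035 and 0.035 m and y of spool_4 in the frame of bin_3 between -0.02 and 0.02 m and x of spool_5 in the frame of bin_3 between -0.035 and 0.035 m and y of spool_5 in the frame of bin_3 between -0.02 and 0.02 m and x of spool_6 in the frame of bin_4 between -0.035 and 0.035 m and y of spool_6 in the frame of bin_4 between -0.02 and 0.02 m and x of spool_7 in the frame of bin_4 between -0.035 and 0.035 m and y of spool_7 in the frame of bin_4 between -0.02 and 0.02 m); the robot touches nothing.
It fails at once if a spool is lifted, knocked over or pushed more than 20 mm (distance of any of spool_1, spool_2, spool_3, spool_4, spool_5, spool_6, spool_7 from where it was at the start of the episode above 0.02 m).
It fails at once if the loupe, the jar or the brush is moved by more than 20 mm (distance of any of loupe, nail_jar, glue_brush from where it was at the start of the episode above 0.02 m).
It fails at once if a tag or its holder is pinched or forced (more than 20 N from the fingers) (contact force between the fingers and holder_1 above 20 N or contact force between the fingers and holder_2 above 20 N or contact force between the fingers and holder_3 above 20 N or contact force between the fingers and holder_4 above 20 N).
It also fails if it takes over 72 s, if anything falls off the work surface, if the arm or the gripper's body presses on something with over 40 N, if the wrist force passes 120 N, or if a joint passes its speed limit or range.

ROBOT

A 6-joint arm with a two-finger parallel gripper is mounted at the origin on a cart in front of the work surface, level with it; the furniture and walls round the work are solid. World frame = base frame: x ahead of the robot, y to its left, z up, the work surface at z = 0. Lengths are in m, angles in rad, forces in N, time in s.
With the tool pointing down it reaches from about 0.375 to 0.9 m from the base axis. Payload 3.1 kg.
Tool frame: the origin (TCP) lies between the finger pads; the fingertips stand 11 mm ahead of it and the grasp point (between the pads) lies 8 mm behind it; z points along the fingers, y is the direction in which the jaws open and shut (so a half turn about z gives the same grasp; the last joint's range is limited). The gripper opens to 85 mm and grips with 20 to 120 N. Pads are 22 mm wide; open, the fingers measure 114 mm over their backs; the gripper's body (76 mm by 85 mm) begins 54 mm behind the grasp point. The pads swing forward as they close: fully open they stand 13 mm farther back than shut.
Start: joints at [1.048, 0.527, 1.433, -0, 1.181, -0.178], TCP at [0.211, 0.588, 0.242] pointing down, gripper open.
Joint ranges: [-3.08, 3.08], [-0.75, 2.2], [0.22, 2.44], [-1.43, 4.57], [0, 2.65], [-2.85, 2.85]. Speed limits (rad/s): [2.79, 2.79, 3.14, 3.14, 3.14, 3.14].

INTERFACE

Orientations are given as a unit quaternion [x, y, z, w].
In Python, from station import manip gives the robot as it stands.
- The arm moves only by the tool move_arm, never from a script. Its argument "deltas" is a list of rows, each a list of 5 numbers: the shift along the tool's x, y, z in units of 40 cm (1.0 is 40 cm), then the turn about the tool's z in units of 0.5 rad (1.0 is 0.5 rad), then the opening in per cent of the stroke, from 0 (shut) to 100 (fully open). In form: [[x, y, z, twist, grip], ...]. A call has exactly 8 rows; each row is the pose to reach, as a shift and turn from the pose commanded when the call began, along the tool's axes at that moment; what a row does not reach only later rows make up. A row lasts 1/12 s, in which the tool goes at most 41.7 mm and 7.16 degrees, less where a joint would pass 70% of its speed; a pose out of reach is approached as far as the arm can. A call with a number of a shift or a turn outside -1 to 1 is refused whole. A call with a gripper value outside its range is refused whole. The fingers move at their own pace and stop on an object; "force" is the grip in N (left out, the last holds). Time passes only in rows, so rows that repeat a pose let the fingers close, or fill a call up. It gives the time, the measured TCP pose, the force and the opening at its end, in the units of the state.
- manip.sense(): the state, without advancing time (a new reading comes with each control period).
- manip.snapshot(name): name is "scene" or "top" or "wrist"; returns (picture, depth): 420x560x3 uint8, red, green, blue; 420x560 float32, m along the optical axis (not along the pixel's ray), 0 where there is no reading.
- manip.get_calibration(name): a dict with "vfov" (degrees; the focal length in pixels is half the picture's height over the tangent of half this angle, whatever the lens; pixels are square), "cx", "cy" (the principal point, pixels), "pose" (4x4, takes a point from camera to world coordinates). Camera axes: x right, y down, z forward; pixel columns grow to the right and rows downward; lengths in m; the calibration is good to about 2 mm. A picture is of the moment at which its call begins: read the wrist's pose just before it. get_calibration takes no time and is no camera call; for the wrist camera it gives the pose at the moment of the call.
- manip.sign_off(): hands the job in, once; it reports no verdict.
The state is a dict: "t": time; "q": joint angles; "qd": joint speeds; "tau": joint torques, N m; "tcp_pos": TCP position; "tool_rot": TCP orientation; "force": force on the tool from outside, world axes, zero at the start; "ft_torque": the same for the moment, N m; "finger_gap": opening from 0.0 (shut) to 1.0 (fully open).
Only numpy, scipy, OpenCV 4.12 (cv2) and the standard library are available. Lean on these libraries where they do the work, as an engineer would, in place of code of your own. Each camera call takes 0.05 s, during which the arm holds its last target.

## Working session

There is one attempt and no reset: what is moved stays moved. The work goes in short steps, Python scripts to look and compute and a tool call to move; the robot and the scene stay as the last step left them, time stands still between calls to the robot, and variables do not carry over. Pictures are saved under pics/ and viewed, and the job is handed in when it is done.

Besides the shell and the picture viewer there is one more tool, called after ">>>" in YAML: its name, and indented under it one key for each argument. move_arm: Moves the arm, as the interface text tells. Its arguments: {"type":"object","properties":{"deltas":{"type":"array","items":{"type":"array","items":{"type":"number"}}},"force":{"type":"number"}},"required":["deltas"]}

```bash
mkdir -p pics; ls; python3 - <<'E'
from station import manip
import cv2,numpy as np
s=manip.sense();print(s['t'],s['tcp_pos'],s['tool_rot'],s['force'],s['finger_gap'])
for n in ['scene','top']:
    im,d=manip.snapshot(n);cv2.imwrite(f'pics/{n}0.png',im[:,:,::-1]);np.save(f'{n}_d.npy',d);np.save(f'{n}_im.npy',im)
    c=manip.get_calibration(n);print(n,c)
E
```

```text
pics
0.0 [0.21087886 0.58761079 0.24133266] [ 1.71545687e-01  9.85175562e-01 -1.02713984e-03 -3.64915455e-04] [ 0.61301897  0.46687105 -0.39515097] 0.9969596832165157
scene {'vfov': 47.37253449199128, 'cx': 279.1546698517444, 'cy': 204.67431545092967, 'pose': array([[ 0.67694402, -0.58724383,  0.44372456,  0.03187964],
       [-0.73583611, -0.52595665,  0.42651473, -0.61782886],
       [-0.01708826, -0.61523515, -0.78815842,  0.93887791],
       [ 0.        ,  0.        ,  0.        ,  1.        ]])}
top {'vfov': 51.8999601656291, 'cx': 284.35424650084104, 'cy': 218.2408719761021, 'pose': array([[ 0.02010116, -0.99912249,  0.03674508,  0.51422928],
       [-0.99965801, -0.02069965, -0.01598058, -0.11264683],
       [ 0.01672717, -0.03641129, -0.99919689,  0.89803463],
       [ 0.        ,  0.        ,  0.        ,  1.        ]])}
```

View pics/scene0.png

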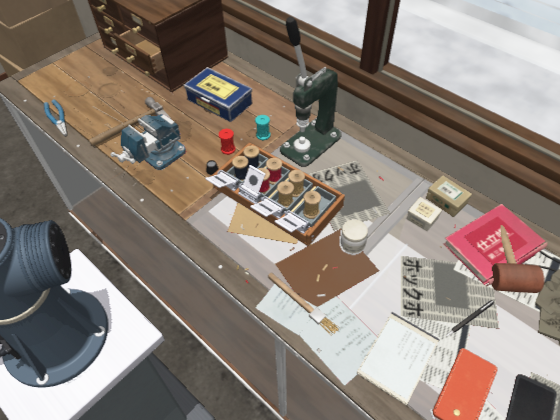

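View pics/top0.png

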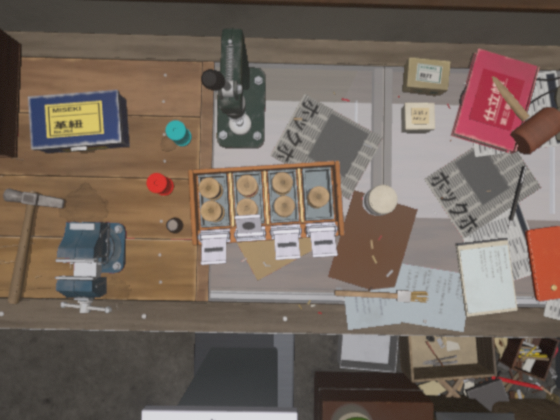

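```bash
cat > h.py <<'E'
import numpy as np
from station import manip
def f(c,H=420): return H/2/np.tan(np.radians(c['vfov']/2))
def ray(c,u,v,z):
    F=f(c);d=c['pose'][:3,:3]@np.array([(u-c['cx'])/F,(v-c['cy'])/F,1]);o=c['pose'][:3,3]
    return o+d*(z-o[2])/d[2]
def proj(c,p):
    q=c['pose'][:3,:3].T@(np.array(p)-c['pose'][:3,3]);return f(c)*q[:2]/q[2]+[c['cx'],c['cy']]
def pts(c,d):
    v,u=np.mgrid[:d.shape[0],:d.shape[1]];F=f(c)
    P=np.stack([(u-c['cx'])/F*d,(v-c['cy'])/F*d,d],-1)
    return P@c['pose'][:3,:3].T+c['pose'][:3,3]
E
python3 - <<'E'
import cv2,numpy as np
from h import *
im=np.load('top_im.npy');d=np.load('top_d.npy');c=manip.get_calibration('top')
cv2.imwrite('pics/topz.png',cv2.resize(im[150:310,170:450],None,fx=2.8,fy=2.8,interpolation=cv2.INTER_CUBIC)[:,:,::-1])
sc=np.load('scene_im.npy')
cv2.imwrite('pics/scz.png',cv2.resize(sc[120:260,190:390],None,fx=4,fy=4,interpolation=cv2.INTER_CUBIC)[:,:,::-1])
P=pts(c,d)
# heights row cut
for (u,v) in [(209,187),(210,211),(247,185),(248,206),(284,184),(283,207),(317,197),(319,180),(318,215)]: print((u,v),P[v,u].round(4))
for (u,v) in [(213,235),(213,261),(248,216),(248,226),(287,256),(323,253)]: print((u,v),P[v,u].round(4))
E
```

```text
(209, 187) [0.6017 0.0201 0.0695]
(210, 211) [0.5556 0.0169 0.0695]
(247, 185) [ 0.6074 -0.0526  0.0681]
(248, 206) [ 0.5667 -0.0557  0.0706]
(284, 184) [ 0.6105 -0.1239  0.0711]
(283, 207) [ 0.5662 -0.1228  0.0703]
(317, 197) [ 0.5869 -0.1879  0.0706]
(319, 180) [ 0.6273 -0.1967  0.012 ]
(318, 215) [ 0.5548 -0.1957  0.0149]
(213, 235) [0.5097 0.0113 0.0607]
(213, 261) [0.4612 0.0065 0.0846]
(248, 216) [ 0.5463 -0.0583  0.1019]
(248, 226) [ 0.5282 -0.0573  0.0818]
(287, 256) [ 0.4733 -0.132   0.0856]
(323, 253) [ 0.48   -0.2001  0.0818]
```

View pics/topz.png

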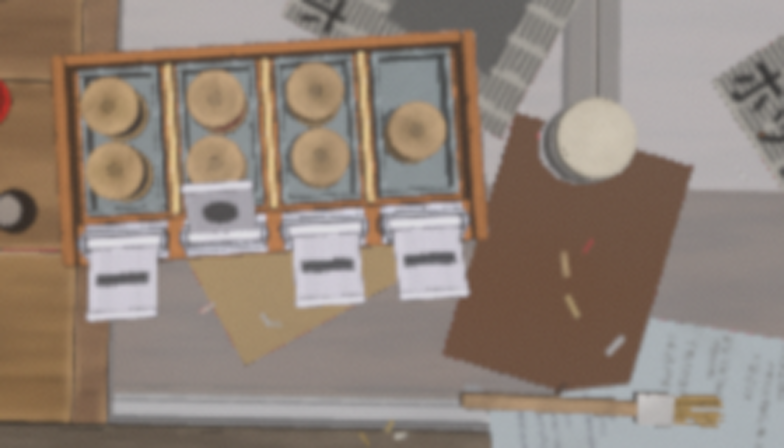

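View pics/scz.png

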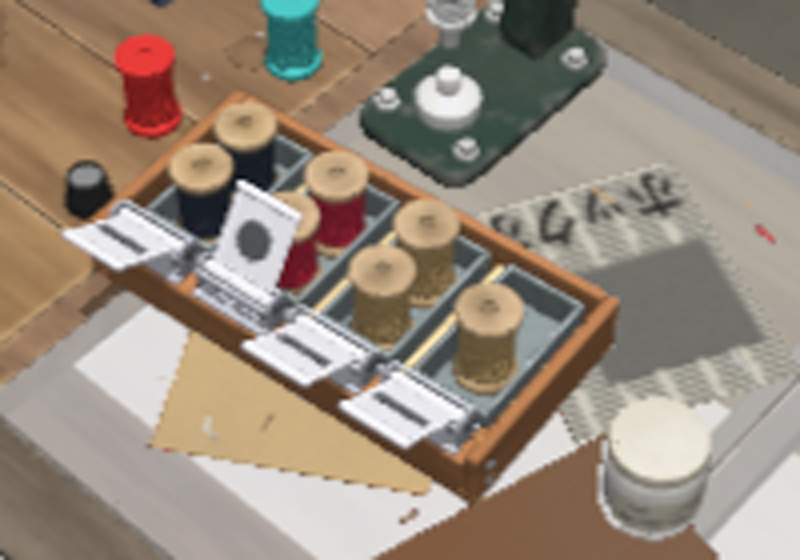

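```bash
python3 - <<'E'
import cv2,numpy as np
from h import *
im=np.load('top_im.npy');d=np.load('top_d.npy');c=manip.get_calibration('top')
hsv=cv2.cvtColor(im,cv2.COLOR_RGB2HSV)
P=pts(c,d)
m=((P[...,2]>0.055)&(P[...,2]<0.11)&(hsv[...,1]<45)&(hsv[...,2]>120)).astype(np.uint8)
m[:,:190]=0;m[:,345:]=0;m[:225]=0;m[275:]=0
n,l,st,ce=cv2.connectedComponentsWithStats(m)
for i in range(1,n):
    if st[i,4]<60: continue
    r=cv2.minAreaRect(np.argwhere(l==i)[:,::-1].astype(np.float32));b=cv2.boxPoints(r)
    Q=P[l==i]; 
    print(st[i],r); 
    f_=sorted(b.tolist(),key=lambda p:-p[1])[:2]
    print(' front corners',[ray(c,u,v,.083).round(4) for u,v in f_],'zmax',np.percentile(Q[:,2],98).round(4),'y mean',Q[:,1].mean().round(4),'xmin',np.percentile(Q[:,0],2).round(4))
# rack outline by color (orange wood) corners
# rack frame from spool tops not; back/front corners via zoom
for n_,(a,b) in dict(backL=(55,60),backR=(472,32),frontL=(68,265),frontR=(485,238)).items():
    print(n_,ray(c,170+a/2.8,150+b/2.8,.05).round(4), P[int(150+b/2.8),int(170+a/2.8)].round(3))
E
```

```text
[234 225  32  15 323] ((249.5, 232.0), (14.0, 31.0), 90.0)
 front corners [array([ 0.5043, -0.09  ,  0.083 ]), array([ 0.5031, -0.0316,  0.083 ])] zmax 0.081 y mean -0.0588 xmin 0.5048
[306 225  32  33 757] ((322.30755615234375, 240.61285400390625), (31.596525192260742, 31.130891799926758), 86.18592071533203)
 front corners [array([ 0.4712, -0.1714,  0.083 ]), array([ 0.4762, -0.2301,  0.083 ])] zmax 0.0865 y mean -0.2003 xmin 0.4746
[270 227  32  33 764] ((286.2178955078125, 242.98638916015625), (31.688169479370117, 31.126768112182617), 86.42366790771484)
 front corners [array([ 0.4655, -0.1034,  0.083 ]), array([ 0.4702, -0.1618,  0.083 ])] zmax 0.0867 y mean -0.1307 xmin 0.4694
[198 231  32  34 764] ((214.1984405517578, 247.67510986328125), (31.81292724609375, 31.126768112182617), 86.42366790771484)
 front corners [array([0.454 , 0.0315, 0.083 ]), array([ 0.4587, -0.0266,  0.083 ])] zmax 0.0865 y mean 0.0085 xmin 0.4574
backL [0.6337 0.062  0.05  ] [0.635 0.064 0.045]
backR [ 0.6602 -0.2313  0.05  ] [ 0.662 -0.231  0.047]
frontL [0.4901 0.0489 0.05  ] [0.491 0.05  0.047]
frontR [ 0.5148 -0.2427  0.05  ] [ 0.515 -0.243  0.045]
```

>>> move_arm:
  deltas:
    - [-0.06,-0.07,0,-0.2,0]
    - [-0.12,-0.14,0,-0.4,0]
    - [-0.18,-0.21,0,-0.6,0]
    - [-0.24,-0.28,0,-0.86,0]
    - [-0.3,-0.35,0,-0.86,0]
    - [-0.36,-0.42,0,-0.86,0]
    - [-0.42,-0.49,0,-0.86,0]
    - [-0.48,-0.56,0,-0.86,0]
  force: 20

```text
t: 0.77
tcp_pos: [0.3162, 0.3108, 0.2421]
tool_rot: [-0.043, 0.999, -0.0, -0.0]
force: [1.7, -0.2, -0.4]
finger_gap: 0.002
```

```bash
cat >> h.py <<'E'
from scipy.spatial.transform import Rotation as R
def to(target):
    s=manip.sense();r=R.from_quat(s['tool_rot']);M=r.as_matrix()
    print('t',round(s['t'],2),'tcp',s['tcp_pos'].round(4),'toolx',M[:,0].round(4),'z',M[:,2].round(4),'F',np.round(s['force'],2),'gap',round(s['finger_gap'],3))
    print('delta units',(M.T@(np.array(target)-s['tcp_pos'])/.4).round(4))
    print('twist units to 184.93deg',((np.degrees(np.arctan2(M[1,0],M[0,0]))-184.93+180)%360-180)/np.degrees(.5))
E
python3 -c "
from h import *
to([.4285,.0023,.16])"
```

```text
t 0.77 tcp [0.3162 0.3108 0.2421] toolx [-9.963e-01 -8.570e-02  4.000e-04] z [-4.e-04 -3.e-04 -1.e+00] F [ 1.68 -0.23 -0.44] gap 0.002
delta units [-0.2138 -0.7924  0.2055]
twist units to 184.93deg -0.0005134150580559042
```

>>> move_arm:
  deltas:
    - [-0.025,-0.1,0.02,0,0]
    - [-0.05,-0.2,0.04,0,0]
    - [-0.08,-0.3,0.06,0,0]
    - [-0.11,-0.4,0.09,0,0]
    - [-0.14,-0.5,0.12,0,0]
    - [-0.17,-0.6,0.15,0,0]
    - [-0.2,-0.7,0.18,0,0]
    - [-0.21,-0.79,0.2,0,0]

```text
t: 1.43
tcp_pos: [0.4271, 0.0065, 0.1625]
tool_rot: [-0.043, 0.999, -0.0, 0.001]
force: [0.7, 0.2, 0.8]
finger_gap: -0.003
```

```bash
python3 -c "
from h import *
import cv2
for n in ['scene','wrist']:
    im,d=manip.snapshot(n);cv2.imwrite('pics/%s1.png'%n,cv2.cvtColor(im,cv2.COLOR_RGB2BGR))
to([.4285,.0023,.06])"
```

```text
t 1.53 tcp [0.4285 0.003  0.1621] toolx [-0.997  -0.0769 -0.0013] z [ 0.0014 -0.0015 -1.    ] F [ 0.29 -0.12 -0.52] gap 0.005
delta units [ 0.0005 -0.0014  0.2554]
twist units to 184.93deg -0.01816645393554231
```

View pics/wrist1.png

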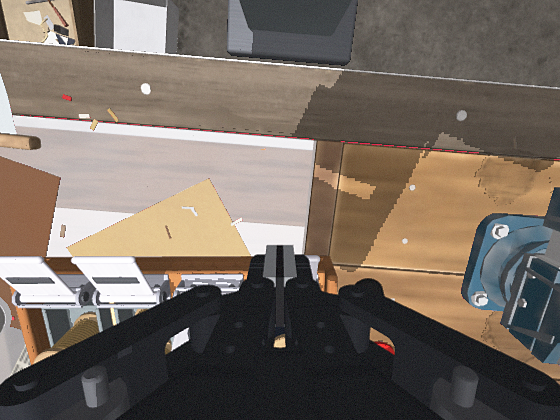

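View pics/scene1.png

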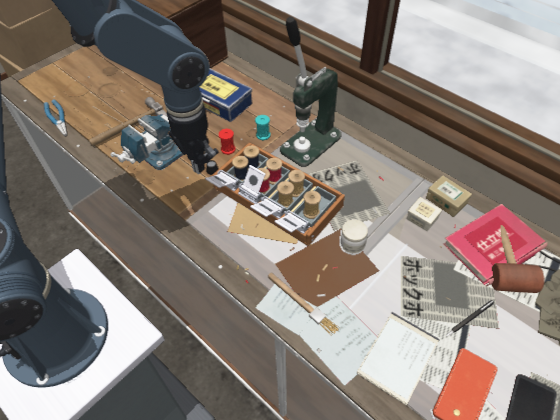

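>>> move_arm:
  deltas:
    - [0,0,0.04,0,0]
    - [0,0,0.08,0,0]
    - [0,0,0.12,0,0]
    - [0,0,0.16,0,0]
    - [0,0,0.2,0,0]
    - [0,0,0.24,0,0]
    - [0,0,0.24,0,0]
    - [0,0,0.24,0,0]

```text
t: 2.2
tcp_pos: [0.4251, 0.0093, 0.0669]
tool_rot: [-0.043, 0.999, 0.0, -0.001]
force: [0.5, -0.5, 0.2]
finger_gap: -0.002
```

```bash
python3 -c "
from h import *
import cv2
for n in ['scene','top']:
    im,d=manip.snapshot(n);cv2.imwrite('pics/%s2.png'%n,cv2.cvtColor(cv2.resize(im[150:310,170:370] if n=='top' else im[110:260,180:380],None,fx=3.5,fy=3.5,interpolation=2),cv2.COLOR_RGB2BGR))
to([.4285,.0023,.06])"
```

```text
t 2.3 tcp [0.4261 0.0089 0.0678] toolx [-9.963e-01 -8.570e-02 -6.000e-04] z [ 6.e-04 -1.e-04 -1.e+00] F [0.37 0.71 0.48] gap -0.0
delta units [-0.0046 -0.017   0.0195]
twist units to 184.93deg -0.0004214992830655695
```

View pics/scene2.png

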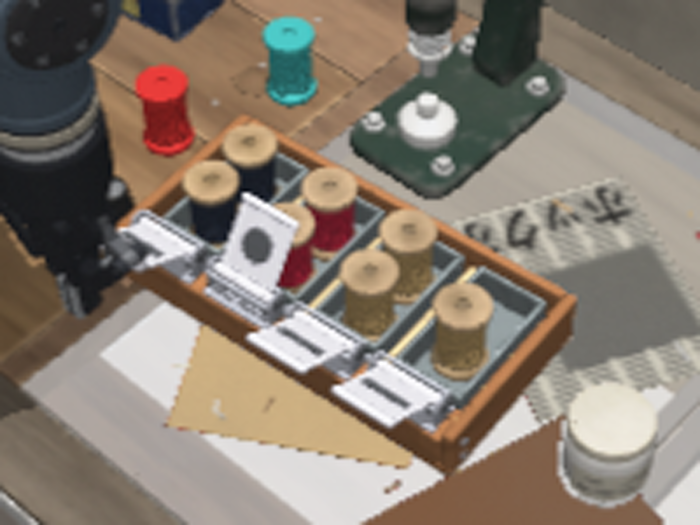

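View pics/top2.png

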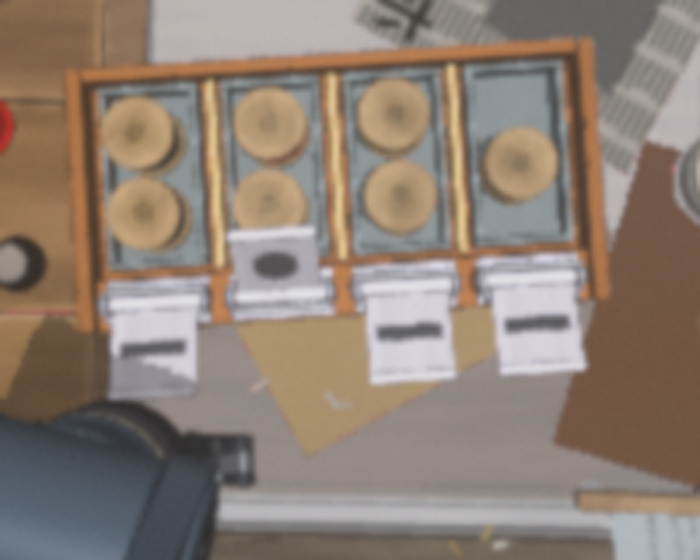

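>>> move_arm:
  deltas:
    - [-0.02,0,0,0,0]
    - [-0.04,0,-0.005,0,0]
    - [-0.05,0,-0.014,0,0]
    - [-0.06,0,-0.028,0,0]
    - [-0.07,0,-0.04,0,0]
    - [-0.08,0,-0.05,0,0]
    - [-0.09,0,-0.058,0,0]
    - [-0.1,0,-0.065,0,0]

```text
t: 2.97
tcp_pos: [0.4666, 0.0119, 0.0939]
tool_rot: [-0.043, 0.999, -0.0, 0.001]
force: [-0.7, 0.3, -0.1]
finger_gap: -0.001
```

```bash
python3 -c "
from h import *
import cv2
for n in ['scene']:
    im,d=manip.snapshot(n);cv2.imwrite('pics/%s3.png'%n,cv2.cvtColor(cv2.resize(im[110:260,180:380],None,fx=3.5,fy=3.5,interpolation=2),cv2.COLOR_RGB2BGR))
to([.498,.0095,.103])"
```

```text
t 3.02 tcp [0.4679 0.0117 0.0942] toolx [-0.9964 -0.085  -0.0035] z [ 3.6e-03 -7.0e-04 -1.0e+00] F [0.04 0.48 0.21] gap -0.001
delta units [-0.0745 -0.0119 -0.0217]
twist units to 184.93deg -0.001811405282634165
```

View pics/scene3.png

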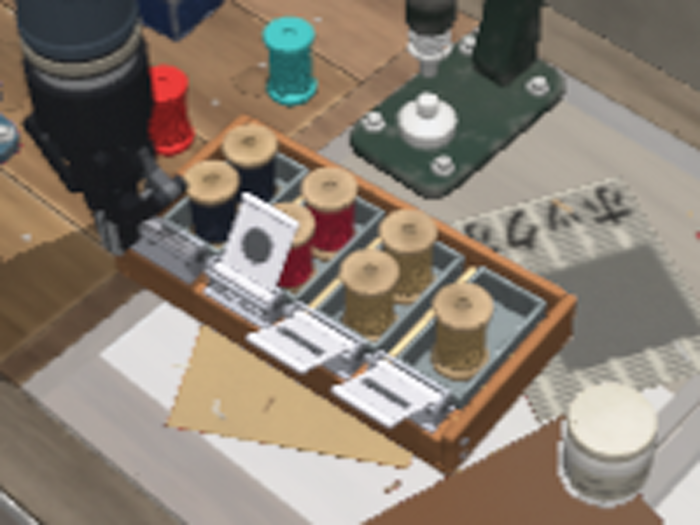

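>>> move_arm:
  deltas:
    - [-0.01,0,-0.006,0,0]
    - [-0.02,0,-0.011,0,0]
    - [-0.03,0,-0.015,0,0]
    - [-0.04,0,-0.019,0,0]
    - [-0.05,0,-0.022,0,0]
    - [-0.06,0,-0.024,0,0]
    - [-0.07,0,-0.025,0,0]
    - [-0.08,0,-0.025,0,0]

```text
t: 3.68
tcp_pos: [0.4981, 0.0147, 0.1032]
tool_rot: [-0.043, 0.999, -0.0, 0.0]
force: [-0.9, -0.7, 0.5]
finger_gap: 0.001
```

```bash
python3 -c "
from h import *
import cv2
for n in ['scene']:
    im,d=manip.snapshot(n);cv2.imwrite('pics/%s4.png'%n,cv2.cvtColor(cv2.resize(im[110:260,180:380],None,fx=3.5,fy=3.5,interpolation=2),cv2.COLOR_RGB2BGR))
to([.498,.0095,.103])"
```

```text
t 3.73 tcp [0.4993 0.0146 0.1033] toolx [-0.9964 -0.0851 -0.0018] z [ 1.9e-03 -3.0e-04 -1.0e+00] F [ 0.58 -0.16 -0.1 ] gap -0.001
delta units [ 0.0042 -0.0123  0.0007]
twist units to 184.93deg -0.0017325993887825255
```

View pics/scene4.png

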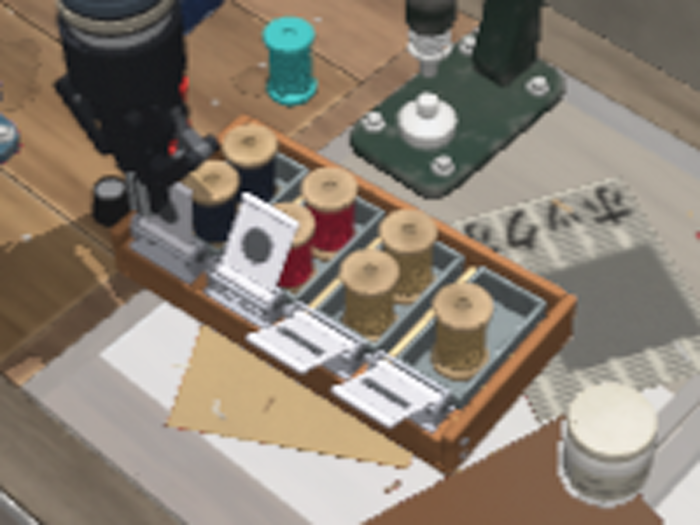

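>>> move_arm:
  deltas:
    - [-0.01,0,0,0,0]
    - [-0.015,0,0,0,0]
    - [-0.015,0,0,0,0]
    - [0.02,0,-0.01,0,0]
    - [0.07,0,-0.03,0,0]
    - [0.12,0,-0.06,0,0]
    - [0.17,0,-0.1,0,0]
    - [0.2,0,-0.13,0,0]

```text
t: 4.4
tcp_pos: [0.4149, 0.0083, 0.1555]
tool_rot: [-0.043, 0.999, 0.0, -0.002]
force: [0.1, -0.1, 0.1]
finger_gap: 0.001
```

```bash
python3 -c "
from h import *
import cv2
for n in ['scene']:
    im,d=manip.snapshot(n);cv2.imwrite('pics/%s5.png'%n,cv2.cvtColor(cv2.resize(im[110:260,180:380],None,fx=3.5,fy=3.5,interpolation=2),cv2.COLOR_RGB2BGR))
to([.439,-.1365,.155])"
```

```text
t 4.45 tcp [0.4138 0.0085 0.1569] toolx [-0.9963 -0.0853  0.003 ] z [-3.1e-03  5.0e-04 -1.0e+00] F [-1.86 -0.34  0.93] gap -0.002
delta units [-0.032  -0.3665  0.0045]
twist units to 184.93deg -0.0012637900774056486
```

View pics/scene5.png

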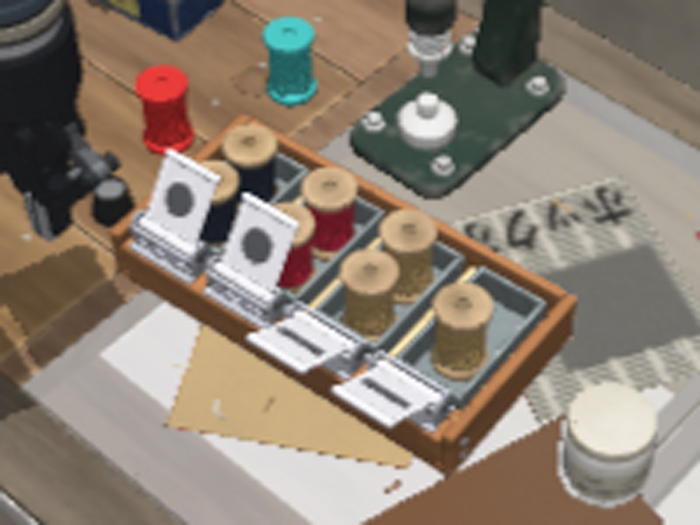

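>>> move_arm:
  deltas:
    - [-0.005,-0.06,0,0,0]
    - [-0.01,-0.12,0,0,0]
    - [-0.015,-0.18,0,0,0]
    - [-0.02,-0.24,0,0,0]
    - [-0.025,-0.3,0,0,0]
    - [-0.03,-0.36,0,0,0]
    - [-0.03,-0.36,0.04,0,0]
    - [-0.03,-0.36,0.08,0,0]

```text
t: 5.12
tcp_pos: [0.4442, -0.1371, 0.1232]
tool_rot: [-0.041, 0.999, -0.001, 0.002]
force: [-0.3, 0.6, 0.1]
finger_gap: -0.0
```

```bash
python3 -c "
from h import *
to([.438,-.134,.067])"
```

```text
t 5.12 tcp [ 0.4442 -0.1371  0.1232] toolx [-0.9966 -0.0825 -0.0039] z [ 0.0041 -0.0025 -1.    ] F [-0.29  0.64  0.13] gap -0.0
delta units [0.0153 0.0094 0.1404]
twist units to 184.93deg -0.006919263866766102
```

>>> move_arm:
  deltas:
    - [0.01,0,0,0,0]
    - [0.01,0,0.03,0,0]
    - [0.01,0,0.06,0,0]
    - [0.01,0,0.09,0,0]
    - [0.01,0,0.12,0,0]
    - [0.01,0,0.13,0,0]
    - [0.01,0,0.13,0,0]
    - [0.01,0,0.13,0,0]

```text
t: 5.78
tcp_pos: [0.4383, -0.1348, 0.0715]
tool_rot: [-0.043, 0.999, -0.0, -0.0]
force: [0.4, -0.5, 0.2]
finger_gap: 0.002
```

```bash
python3 -c "
from h import *
to([.438,-.134,.067])
import cv2
for n in ['scene']:
    im,d=manip.snapshot(n);cv2.imwrite('pics/%s6.png'%n,cv2.cvtColor(cv2.resize(im[110:260,180:380],None,fx=3.5,fy=3.5,interpolation=2),cv2.COLOR_RGB2BGR))
to([.438,-.134,.067])"
```

```text
t 5.78 tcp [ 0.4383 -0.1348  0.0715] toolx [-0.9963 -0.0855  0.    ] z [-0. -0. -1.] F [ 0.43 -0.52  0.24] gap 0.002
delta units [0.0005 0.0022 0.0111]
twist units to 184.93deg -0.0009569720834665674
t 5.83 tcp [ 0.4385 -0.135   0.0717] toolx [-9.963e-01 -8.540e-02 -6.000e-04] z [ 7.e-04 -4.e-04 -1.e+00] F [ 0.29 -0.41  0.04] gap -0.003
delta units [0.001  0.0026 0.0118]
twist units to 184.93deg -0.001022641024107407
```

View pics/scene6.png

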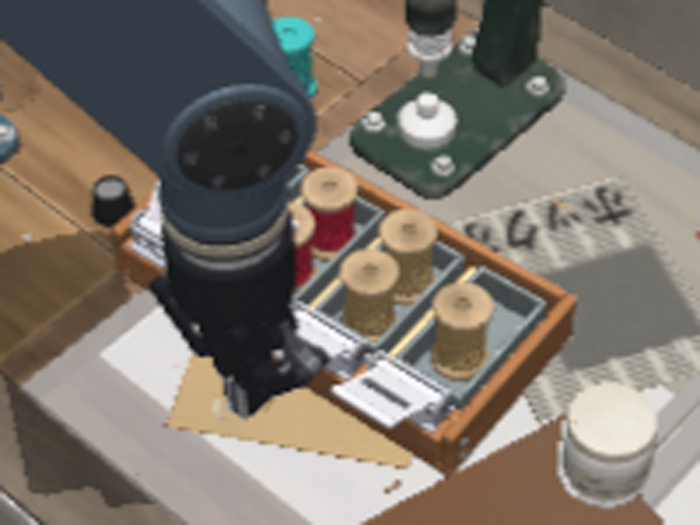

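```bash
python3 -c "
from h import *
im,d=manip.snapshot('scene');c=manip.get_calibration('scene');P=pts(c,d)
g=cv=None
m=(im.max(2)<75)
# dark points within gripper volume near tcp
Q=P[(np.abs(P[...,0]-.4385)<.1)&(P[...,1]<-.135)&(P[...,1]>-.26)&m&(P[...,2]>.03)&(P[...,2]<.2)]
for z in np.arange(.05,.19,.01):
    q=Q[(Q[:,2]>=z)&(Q[:,2]<z+.01)]
    if len(q)>2: print(z.round(2),len(q),'ymin',np.sort(q[:,1])[:4].round(3),'x',q[:,0].min().round(3),q[:,0].max().round(3))
"
```

```text
0.05 6 ymin [-0.227 -0.227 -0.16  -0.159] x 0.518 0.532
0.06 3 ymin [-0.142 -0.141 -0.136] x 0.428 0.435
0.07 12 ymin [-0.15  -0.148 -0.147 -0.146] x 0.428 0.444
0.08 15 ymin [-0.151 -0.15  -0.149 -0.149] x 0.428 0.438
0.09 9 ymin [-0.149 -0.149 -0.148 -0.147] x 0.428 0.437
0.1 18 ymin [-0.163 -0.162 -0.159 -0.155] x 0.427 0.434
0.11 62 ymin [-0.174 -0.172 -0.17  -0.169] x 0.427 0.449
0.12 37 ymin [-0.179 -0.179 -0.177 -0.176] x 0.422 0.441
0.13 37 ymin [-0.19  -0.188 -0.185 -0.185] x 0.422 0.435
0.14 51 ymin [-0.197 -0.196 -0.196 -0.196] x 0.423 0.454
0.15 72 ymin [-0.198 -0.198 -0.197 -0.196] x 0.421 0.453
0.16 71 ymin [-0.182 -0.181 -0.18  -0.18 ] x 0.42 0.448
0.17 44 ymin [-0.178 -0.177 -0.176 -0.176] x 0.43 0.448
0.18 23 ymin [-0.174 -0.173 -0.172 -0.172] x 0.424 0.448
0.19 91 ymin [-0.173 -0.173 -0.173 -0.172] x 0.401 0.457
```

>>> move_arm:
  deltas:
    - [-0.02,0,0,0,0]
    - [-0.04,0,-0.005,0,0]
    - [-0.05,0,-0.014,0,0]
    - [-0.06,0,-0.028,0,0]
    - [-0.07,0,-0.04,0,0]
    - [-0.08,0,-0.05,0,0]
    - [-0.09,0,-0.055,0,0]
    - [-0.1,0,-0.06,0,0]

```text
t: 6.55
tcp_pos: [0.4787, -0.1316, 0.0958]
tool_rot: [-0.043, 0.999, -0.0, 0.0]
force: [-0.6, -0.5, 0.3]
finger_gap: -0.003
```

```bash
python3 -c "
from h import *
import cv2
for n in ['scene']:
    im,d=manip.snapshot(n);cv2.imwrite('pics/%s7.png'%n,cv2.cvtColor(cv2.resize(im[110:260,180:380],None,fx=3.5,fy=3.5,interpolation=2),cv2.COLOR_RGB2BGR))
to([.510,-.13,.103])"
```

```text
t 6.6 tcp [ 0.4798 -0.1319  0.096 ] toolx [-0.9964 -0.0852 -0.0025] z [ 0.0026 -0.0012 -1.    ] F [0.58 0.07 0.18] gap 0.004
delta units [-0.0758 -0.0017 -0.0173]
twist units to 184.93deg -0.0014827711480962123
```

View pics/scene7.png

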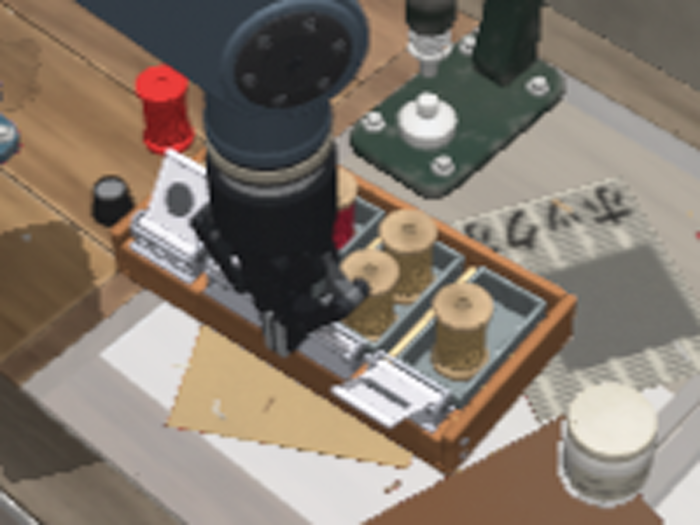

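>>> move_arm:
  deltas:
    - [-0.01,0,-0.006,0,0]
    - [-0.02,0,-0.01,0,0]
    - [-0.03,0,-0.013,0,0]
    - [-0.04,0,-0.016,0,0]
    - [-0.05,0,-0.018,0,0]
    - [-0.06,0,-0.02,0,0]
    - [-0.07,0,-0.02,0,0]
    - [-0.08,0,-0.02,0,0]

```text
t: 7.27
tcp_pos: [0.5103, -0.1288, 0.1032]
tool_rot: [-0.043, 0.999, -0.0, 0.0]
force: [-0.1, -0.4, 0.0]
finger_gap: 0.002
```

>>> move_arm:
  deltas:
    - [-0.01,0,0,0,0]
    - [-0.015,0,0,0,0]
    - [-0.015,0,0,0,0]
    - [0.02,0,-0.01,0,0]
    - [0.07,0,-0.04,0,0]
    - [0.12,0,-0.1,0,0]
    - [0.17,0,-0.18,0,0]
    - [0.2,0,-0.25,0,0]

```text
t: 7.93
tcp_pos: [0.4273, -0.1347, 0.2036]
tool_rot: [-0.042, 0.999, 0.001, -0.002]
force: [0.2, 0.5, -0.0]
finger_gap: -0.002
```

```bash
python3 -c "
from h import *
to([.430,-.13,.2])
import cv2
for n in ['scene','top']:
    im,d=manip.snapshot(n);cv2.imwrite('pics/%s8.png'%n,cv2.cvtColor(im,cv2.COLOR_RGB2BGR))
"
```

```text
t 7.93 tcp [ 0.4273 -0.1347  0.2036] toolx [-0.9964 -0.0848  0.0038] z [-0.004   0.0022 -1.    ] F [ 0.21  0.49 -0.04] gap -0.002
delta units [-0.0078  0.0112  0.009 ]
twist units to 184.93deg -0.0022955825689643604
```

View pics/scene8.png

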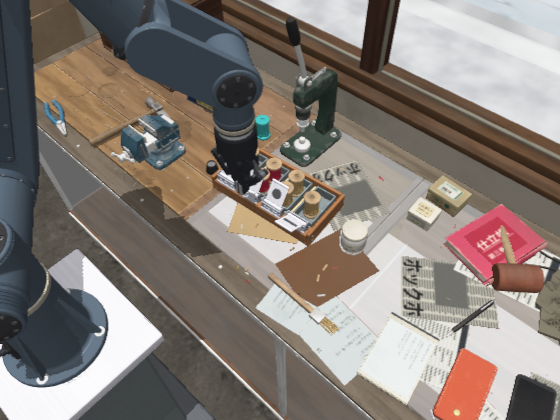

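View pics/top8.png

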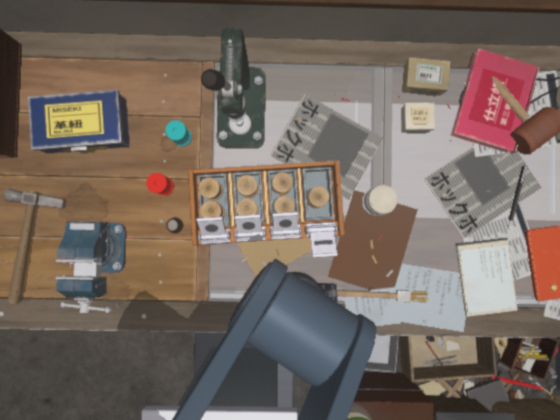

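>>> move_arm:
  deltas:
    - [0,0,-0.05,0,0]
    - [0,0,-0.05,0,0]
    - [0,0,-0.05,0,0]
    - [0,0,-0.05,0,0]
    - [0,0,-0.05,0,0]
    - [0,0,-0.05,0,0]
    - [0,0,-0.05,0,0]
    - [0,0,-0.05,0,0]

```text
t: 8.7
tcp_pos: [0.43, -0.1354, 0.2226]
tool_rot: [-0.043, 0.999, 0.0, -0.001]
force: [-0.0, 0.2, 0.1]
finger_gap: -0.002
```

```bash
python3 -c "
from h import *
im,d=manip.snapshot('top');c=manip.get_calibration('top');P=pts(c,d)
P0=pts(c,np.load('top_d.npy'))
ax=np.array([.9963,.0857]);ay=np.array([-.0857,.9963]);o=np.array([.5747,-.0905])
for nm,Q in (('before',P0),('now',P)):
  w=Q[...,:2]-o;X=w@ax;Y=w@ay
  for b in (.105,.035,-.035,-.105):
    k=(abs(Y-b)<.022)&(X>-.13)&(X<-.01)&(Q[...,2]>.076)&(Q[...,2]<.13)
    if k.any(): print(nm,b,'top z',np.percentile(Q[k][:,2],95).round(4),'x rel pin',X[k][Q[k][:,2].argsort()[-8:]].mean().round(4)+.06)
k=(P0[...,0]>.53)&(P0[...,2]<.13)&(P[...,2]<.13); print('changed px behind tags',(k&(abs(P-P0)[...,2]>.02)).sum())
manip.sign_off()
"
```

```text
before 0.105 top z 0.0866 x rel pin -0.0465
before 0.035 top z 0.1044 x rel pin 0.0339
before -0.035 top z 0.0868 x rel pin -0.0469
before -0.105 top z 0.0867 x rel pin -0.0471
now 0.105 top z 0.1045 x rel pin 0.0339
now 0.035 top z 0.1043 x rel pin 0.0338
now -0.035 top z 0.1045 x rel pin 0.0329
now -0.105 top z 0.0869 x rel pin -0.047
changed px behind tags 527
the job is handed in; nothing more can be done
```

I flipped the two wrong tags, in the bays at y = +105 mm and y = -35 mm. Each stood in front of a full bin but showed the bar. I pushed each one over by its free edge with the closed fingertips. I left the other two alone, as they were already right: the full bin at +35 mm and the one-spool bin at -105 mm.

- **Tags:** the last depth check puts the three tags at full bins at their back stop, with the free edge about 34 mm behind the pin and its top 104 mm up. The tag at the one-spool bin is still tipped forward, 47 mm in front of the pin and 87 mm up.
- **Forces:** the wrist force I read after each move stayed under about 2 N, close to its noise.
- **Spools and bystanders:** in the top picture taken after the second flip, the spools, loupe, jar and brush look to be where they started. I judged this by eye and did not measure it. A depth comparison behind the tags showed 527 changed pixels. I put these down to the two flipped leaves and depth noise at edges, but I did not check them one by one before handing in.
- **End state:** the gripper was clear of everything, and the job was handed in at about 9 s.

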